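# Connect a power-supply board in the test fixture with the two-stage lever

## Task

Connect the power-supply board for testing: push it along its guides until it is fully home against the end stop of the test fixture, then push the fixture's lever past its first detent all the way to its second stop, so that the contact fork closes round the board's white connector, and leave it there. Only push with the fingertips or the outside of the fingers: do not lift the board, and leave the bottle, spool, jar and screwdriver where they are.

Things in the scene. Friction and masses are not known exactly. Their poses are not given: they have to be found in the camera images.
- fixture: Test fixture fixed to the bench: grey base plate 270 (x) x 320 (y) x 20 mm. Origin at bench level; in its frame the plate spans x -125..145, y -190..130 mm, top z = 20. On it: the board's nest (at +y) and the lever's slide-way (at -y): two steel cheeks along y, y -160..-10 mm, at x = -4 and 64, top z = 36. The plate is bare at the nest's -x end and beyond the slide-way at -y.
- nest_stop (a point): Middle of the near (-x) face of the nest's end stop, a black block 20 mm high, 80 mm wide: x = 60, y = 50, z = 30 mm in the fixture's frame, axes as the fixture's. From it two black guide rails, 8 mm high, run 165 mm along -x, inner faces 36.5 mm either side of this point, open at the -x end. Pushed home, the board's +x edge touches this face.
- board: Board in a black carrier frame, loose, 0.13-0.25 kg, 100 (x) x 70 (y) x 8 mm. Origin: centre of underside; axes as the fixture's. Lies on the plate between the guides, 1.5 mm play each side, 25-50 mm short of the stop; home = origin at x 10, y 50 in the fixture's frame. Slides with friction of 1-2 N. Yellow transformer and 2 capacitors 28 mm tall; white connector 24 x 10 mm at x 20, y -29, top at 20 mm.
- heatsink_back (a point): Centre of the rear (-x) face of the board's upright aluminium heatsink, 41 mm above the bench: push here towards the fixture's +x. The heatsink is 8 (x) x 50 (y) mm, from 28 to 54 mm above the bench; this face lies 6 mm inside the carrier's -x edge (carrier top 28 mm above the bench) and 44 mm behind the board's origin. Axes as the board's.
- lever (a joint): Travel of lever and carriage along the fixture's +y, m: parked at 0 to 0.007, first detent (sprung notch) at about 0.025, second and last stop (rigid) at 0.040. A bump before the detent and another before the stop each take about 8 to 14 N; past the last crest at 0.0345 the spring helps it to the stop and holds it there. A force stop under 18 N may halt on a bump.
- lever_push (a point): Centre of the lever's flat push face, looking to the fixture's -y, 60 mm above the bench: push towards +y. Upright steel plate 36 (x) x 10 (y) mm, 48 to 81 mm above the bench, topped by a black grip bar along x, 44 mm long, 20 mm diameter, axis at 83 mm (bulges 5 mm past the plate). With the lever at 0 it is at x 30, y -105 in the fixture's frame. Moves with the lever; axes as the fixture's.
- fork (a point): Middle between the tips of the black two-pronged contact fork, 37 mm above the bench, at the +y end of the lever's carriage; moves with the lever. Prongs 6 mm thick, 32 mm apart inside, 32 to 42 mm above the bench. The metal carriage is 56 mm wide (x), top 48 mm above the bench, from 25 mm behind (-y) to 75 mm ahead (+y) of the push face.
- flux_bottle: Bystander: small bottle, 40 mm diameter, 70 mm high, origin under its centre; stands on the fixture's plate, along its far (+x) edge.
- solder_spool: Bystander: solder spool standing on end, 52 mm diameter, 43 mm high, origin under its centre; stands on the fixture's plate, along its far (+x) edge.
- screw_jar: Bystander: low jar, 48 mm diameter, 50 mm high, origin under its centre; stands on the fixture's plate, along its far (+x) edge.
- screwdriver: Bystander: screwdriver 170 mm long lying on the bench on the fixture's +y side, its own x axis along the shaft; origin at the underside.
Things that resemble listed ones, but are neither listed nor needed, are in the scene too. Of the things that look like the board, the largest one is meant.

How it is judged:
By the outcome, as a careful person would: the job done as asked, in the order asked, and still so for the second after the job is handed in, with the robot touching nothing.
It also fails if it takes over 38 s, if anything falls off the work surface, if the arm or the gripper's body presses on something with over 40 N, if the wrist force passes 120 N, or if a joint passes its speed limit or range.

## Robot

A 6-joint arm with a two-finger parallel gripper is mounted at the origin on the work surface. World frame = base frame: x ahead of the robot, y to its left, z up, the work surface at z = 0. Lengths are in m, angles in rad, forces in N, time in s.
With the tool pointing down it reaches from about 0.225 to 0.875 m from the base axis. Payload 3.4 kg.
Tool frame: the origin (TCP) lies midway between the tips of the shut fingers; the grasp point (between the pads) lies 19 mm behind it (manip.grasp_offset is the distance from the TCP to the grasp point, in m); x points along the fingers, y is the direction in which the jaws open and shut, and the axes are right-handed (so a half turn about x gives the same grasp; the last joint's range is limited). The gripper opens to 85 mm and grips with 20 to 120 N. Pads are 22 mm wide; open, the fingers measure 114 mm over their backs; the gripper's body (76 mm by 85 mm) begins 54 mm behind the grasp point. The pads swing forward as they close: fully open they stand 13 mm farther back than shut.
Start: joints at [1.116, 0.276, 1.505, -0, 1.361, -0.121], TCP at [0.188, 0.543, 0.231] pointing down, gripper open.
Joint ranges: [-2.89, 2.89], [-0.75, 2.08], [0.22, 2.7], [-1.18, 4.32], [0.11, 2.71], [-2.7, 2.7]. Speed limits (rad/s): [2.57, 2.57, 3.14, 3.14, 3.14, 3.14].

## Interface

Orientations are given as a unit quaternion [w, x, y, z].
In Python, from rig import manip gives the robot as it stands.
- The arm moves only by the shell command python3 -m creep 'ROWS' [OPENING] [FORCE]. ROWS is a JSON object of lists of equal length, an entry for each row: "delta_pos": the shift along the tool's x, y, z in cm, a list of three; "dr": the turn, a rotation vector about the tool's x, y, z in rad, a list of three. In form: {"delta_pos": [[dx, dy, dz], ...], "dr": [[rx, ry, rz], ...]}. A call has 1 to 10 rows; each row is the pose to reach, as a shift and turn from the pose commanded when the call began, along the tool's axes at that moment; what a row does not reach only later rows make up. A row lasts 1/10 s, in which the tool goes at most 50 mm and 8.59 degrees, less where a joint would pass 70% of its speed; a pose out of reach is approached as far as the arm can. A call with a gripper value outside its range is refused whole. OPENING is the opening, from -1 (shut) to 1 (fully open), set as the call begins (- or left out, the last holds). The fingers move at their own pace and stop on an object; FORCE is the grip in N (left out, the last holds). Time passes only in rows, so rows that repeat a pose let the fingers close. It gives the time, the measured TCP pose, the force and the opening at its end, in the units of the state.
- manip.get_state(): the state, without advancing time (a new reading comes with each control period).
- manip.get_image(name): name is "side" or "top"; returns a dict with "pixels" (420x560x3 uint8, blue, green, red), "depth" (420x560 float32, m along the optical axis (not along the pixel's ray), 0 where there is no reading), "intrinsics" (3x3 intrinsics, pixels), "rvec" (rotation vector, rad) and "tvec" (3), from world to camera coordinates, as OpenCV has them. Camera axes: x right, y down, z forward; pixel columns grow to the right and rows downward; lengths in m; the calibration is good to about 2 mm. A picture is of the moment at which its call begins.
- manip.sign_off(): hands the job in, once; it reports no verdict.
The state is a dict: "clock": time; "qpos": joint angles; "qd": joint speeds; "effort": joint torques, N m; "position": TCP position; "ee_rot": TCP orientation; "contact_force": force on the tool from outside, world axes, zero at the start; "moment": the same for the moment, N m; "width": finger opening in m.
Only numpy, scipy, OpenCV 4.12 (cv2) and the standard library are available. Lean on these libraries where they do the work, as an engineer would, in place of code of your own. Each camera call takes 0.05 s, during which the arm holds its last target. There are 200 camera calls.

## Working session

There is one attempt and no reset: what is moved stays moved. The work goes in short steps, Python scripts to look and compute and a shell command to move; the robot and the scene stay as the last step left them, time stands still between calls to the robot, and variables do not carry over. Pictures are saved under pics/ and viewed, about 8 in all and at most 12, crops included, and the job is handed in when it is done.

```bash
ls; mkdir -p pics
cat > h.py <<'E'
from rig import manip
import numpy as np, cv2
def get(name):
    im=manip.get_image(name); R=cv2.Rodrigues(np.array(im["rvec"],float))[0]
    return im, np.array(im["intrinsics"]), R, np.array(im["tvec"],float).ravel()
def cloud(im,K,R,t):
    d=im["depth"]; v,u=np.mgrid[:d.shape[0],:d.shape[1]]
    P=np.stack([(u-K[0,2])/K[0,0]*d,(v-K[1,2])/K[1,1]*d,d],-1)
    W=(P-t)@R; W[d==0]=np.nan
    return W
E
python3 - <<'E'
from h import *
s=manip.get_state(); print(s["position"],s["ee_rot"],s["width"],s["contact_force"])
for n in("top","side"):
    im,K,R,t=get(n); cv2.imwrite(f"pics/{n}0.png",im["pixels"]); W=cloud(im,K,R,t); np.savez(f"{n}0.npz",W=W,px=im["pixels"],K=K,R=R,t=t)
    print(n,"cam",-R.T@t, K[0,0])
E
```

```text
pics
[0.1881481  0.54278649 0.23042172] [ 0.69709353  0.1168223   0.69747196 -0.11809332] 0.08546619699655662 [-0.26243604  0.1658614  -0.57662287]
top cam [0.48268767 0.07129452 0.72048889] 408.7442631025417
side cam [0.34853199 0.4796596  0.61030727] 431.6031051259029
```

View pics/top0.png

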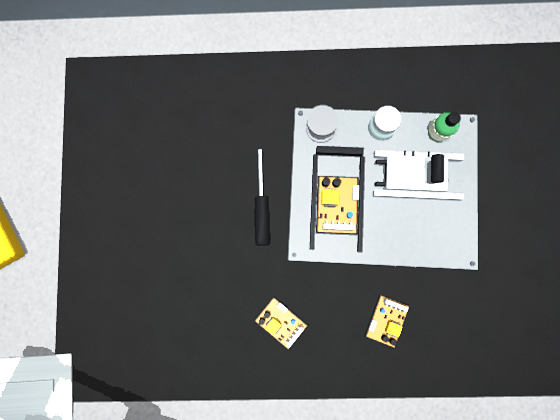

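View pics/side0.png

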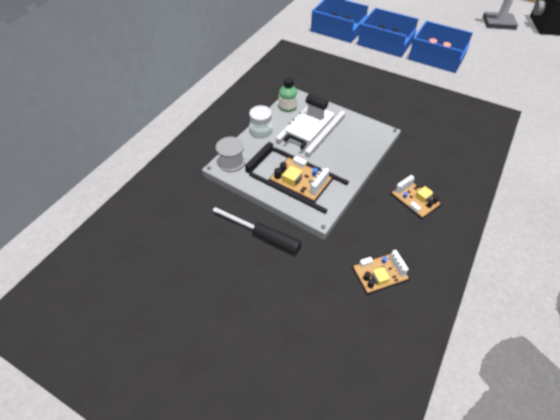

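Top view: the plate runs from about (295,108) to (478,269), with fixture +x up and +y left. There are three board look-alikes: (338,205) between the guides, (281,323) and (387,321) loose on the bench. The first is the largest and sits in the nest, so it is the one meant. The lever grip is at (437,168). I'll measure these and crop to confirm.

```bash
cat >> h.py <<'E'
def ray(K,R,t,uv,z):
    uv=np.atleast_2d(uv).astype(float); c=-R.T@t
    d=np.c_[(uv-[K[0,2],K[1,2]])/[K[0,0],K[1,1]],np.ones(len(uv))]@R
    return c+d*((z-c[2])/d[:,2])[:,None]
E
python3 - <<'E'
from h import *
D=np.load("top0.npz"); W,px,K,R,t=[D[k] for k in("W","px","K","R","t")]
hsv=cv2.cvtColor(px,cv2.COLOR_BGR2HSV)
m=((hsv[...,2]>110)).astype(np.uint8); m[:, :270]=0; m[:90]=0; m[285:]=0; m[:,500:]=0
c=max(cv2.findContours(m,0,1)[0],key=cv2.contourArea)
P=ray(K,R,t,c[:,0],0.02)[:,:2].astype(np.float32)
r=cv2.minAreaRect(P); B=cv2.boxPoints(r); print("plate",r); print(B)
# fixture frame: +x away (world +x), +y left
e=[B[(i+1)%4]-B[i] for i in range(4)]
ex=max(e,key=lambda a:a[0]); yaw=np.arctan2(ex[1],ex[0]); 
Rf=np.array([[np.cos(yaw),-np.sin(yaw)],[np.sin(yaw),np.cos(yaw)]])
o=np.array(r[0])-Rf@[.010,-.030]; print("yaw",yaw,"o",o)
np.savez("fix.npz",Rf=Rf,o=o,yaw=yaw)
for n in("top","side"):
    D=np.load(n+"0.npz"); W=D["W"]; F=(W[...,:2]-o)@Rf; z=W[...,2]
    def st(name,mm): 
        print(n,name,mm.sum(), [np.round(1000*np.nanpercentile(a[mm],[3,50,97]),1) for a in(F[...,0],F[...,1],z)] if mm.any() else "")
    inb=lambda x0,x1,y0,y1,z0,z1:(F[...,0]>x0)&(F[...,0]<x1)&(F[...,1]>y0)&(F[...,1]<y1)&(z>z0)&(z<z1)
    st("plate",inb(-.12,-.06,-.15,-.0,.01,.03))
    st("heatsink",inb(-.1,-.03,.02,.085,.047,.06))
    st("grip",inb(-.02,.08,-.15,-.05,.085,.1))
    st("carr",inb(-.02,.08,-.15,.0,.044,.052))
    st("stop",inb(.04,.1,-.0,.1,.034,.046))
    st("boardmask",inb(-.1,.055,.016,.084,.023,.034))
D=np.load("top0.npz")
cv2.imwrite("pics/crop.png",cv2.resize(D["px"][95:275,280:485],None,fx=3.2,fy=3.2,interpolation=2))
E
```

```text
plate ((0.6109669208526611, -0.10106897354125977), (0.3198298215866089, 0.2814309895038605), 85.80363464355469)
[[ 0.45892692 -0.25025833]
 [ 0.7396034  -0.270852  ]
 [ 0.7630069   0.04812038]
 [ 0.48233044  0.06871405]]
yaw -0.07324033 o [ 0.60318898 -0.07041765]
top plate 3132 [array([-118.3,  -90.3,  -61.9]), array([-145.2,  -75.7,   -4.5]), array([17.8, 20. , 22.3])]
top heatsink 224 [array([-76. , -70.4, -31. ]), array([25.1, 52. , 72.2]), array([47.5, 53.3, 55.7])]
top grip 355 [array([ 3.7, 23.9, 44.7]), array([-107.5,  -97.2,  -89.9]), array([85.7, 91.2, 94.1])]
top carr 1603 [array([-2.4, 22.2, 50.9]), array([-126.4,  -68.3,  -30.9]), array([45.6, 48. , 50.3])]
top stop 394 [array([54.3, 60.4, 84.6]), array([11.7, 52.2, 89.5]), array([34.9, 39.7, 42.3])]
top boardmask 1604 [array([-80. , -36.9,  54.2]), array([18.1, 45.2, 82.2]), array([24.7, 27.7, 31.8])]
side plate 1598 [array([-118.2,  -90.5,  -61.6]), array([-144.4,  -70.6,   -6.1]), array([18.8, 20.7, 22.8])]
side heatsink 189 [array([-74.4, -69.5, -31.3]), array([27.2, 53.7, 74. ]), array([47.3, 53.8, 56.2])]
side grip 167 [array([ 4.9, 23.7, 46.5]), array([-103.2,  -93.8,  -88.5]), array([86. , 91.7, 95. ])]
side carr 788 [array([-1.1, 21.7, 52.5]), array([-121.7,  -63.9,  -28.8]), array([44.6, 48.7, 50.6])]
side stop 307 [array([55.8, 62.1, 89. ]), array([13.2, 62.7, 96.9]), array([34.6, 40.5, 43.7])]
side boardmask 851 [array([-79.6, -39. ,  15.2]), array([19.5, 60.6, 83. ]), array([25.3, 28.7, 33.2])]
```

View pics/crop.png

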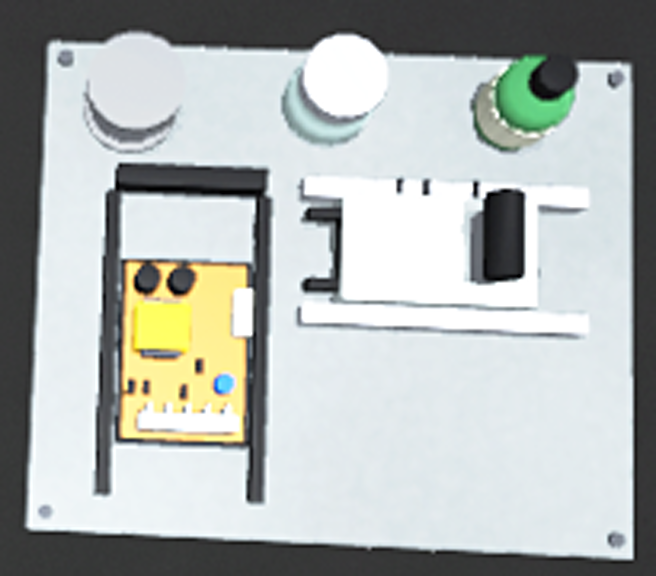

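Crop: the board in the nest is the large one, with carrier, transformer and two capacitors at its +x end, the finned heatsink at crop (188,418) at the -x end, and the white connector at (243,313) on the lever side. The plate rectangle came out 11 mm too long in x because the spool and bottle tops leaked into the mask, so I'll refit from clean edges.

```bash
cat >> h.py <<'E'
from scipy.spatial.transform import Rotation as Ro
def tool():
    s=manip.get_state(); q=s["ee_rot"]; return np.array(s["position"]),Ro.from_quat([q[1],q[2],q[3],q[0]]).as_matrix(),s
def plan(fx,fy,z):
    f=np.load("fix.npz"); p,T,s=tool(); Rf=f["Rf"]; w=np.r_[f["o"]+Rf@[fx,fy],z]
    ey=np.r_[Rf[:,1],0]
    if ey@T[:,1]<0: ey=-ey
    xx=np.array([0,0,-1.]); G=np.c_[xx,ey,np.cross(xx,ey)]
    print("t",s["clock"],"fix TCP mm",np.round(1000*((p[:2]-f["o"])@Rf),1),"z",round(p[2]*1000,1),"F fix",np.round(np.array(s["contact_force"])[:2]@Rf,1),round(s["contact_force"][2],1),"w",s["width"])
    print(" target world",w.round(4)," dpos cm",(100*T.T@(w-p)).round(2)," dr",Ro.from_matrix(T.T@G).as_rotvec().round(3))
    print(" fixture +x,+y in tool:",(T.T@np.r_[Rf[:,0],0]).round(3),(T.T@np.r_[Rf[:,1],0]).round(3))
E
python3 - <<'E'
from h import *
D=np.load("top0.npz"); px,K,R,t=[D[k] for k in("px","K","R","t")]
f=np.load("fix.npz"); o,Rf=f["o"],f["Rf"]
m=(cv2.cvtColor(px,cv2.COLOR_BGR2GRAY)>110).astype(np.uint8); m[:, :270]=0; m[:90]=0; m[285:]=0; m[:,500:]=0
c=max(cv2.findContours(m,0,1)[0],key=cv2.contourArea)[:,0]
F=(ray(K,R,t,c,.02)[:,:2]-o)@Rf
def fit(sel):
    q=F[sel].astype(np.float32); l=cv2.fitLine(q,cv2.DIST_HUBER,0,.001,.001).ravel(); return l,len(q)
for n,s in (("-x",(F[:,0]<-.122)&(abs(F[:,1]+.03)<.14)),("+y",(F[:,1]>.12)&(F[:,0]<.09)&(F[:,0]>-.115)),("-y",(F[:,1]<-.18)&(F[:,0]<.12)&(F[:,0]>-.115)),("+x",(F[:,0]>.122)&(F[:,0]<.14)&(abs(F[:,1]+.03)<.14))):
    l,k=fit(s); d=l[:2]; print(n,k,"slope",(d[1]/d[0] if n[1]=="y" else -d[0]/d[1]).round(4),"pt",l[2:].round(4))
E
```

```text
-x 167 slope 0.0031 pt [-0.129  -0.0284]
+y 117 slope 0.0025 pt [0.0061 0.1287]
-y 135 slope -0.0 pt [-0.0404 -0.1899]
+x 109 slope -0.0063 pt [ 0.1389 -0.0239]
```

Run:
```python
from h import *
f=np.load("fix.npz"); yaw=float(f["yaw"])+.002; o=f["o"]+f["Rf"]@[-.005,-.0006]
Rf=np.array([[np.cos(yaw),-np.sin(yaw)],[np.sin(yaw),np.cos(yaw)]]); np.savez("fix.npz",Rf=Rf,o=o,yaw=yaw)
for n in("top","side"):
    W=np.load(n+"0.npz")["W"]; F=(W[...,:2]-o)@Rf; z=W[...,2]
    for nm,b in (("heatsink",(-.1,-.05,.02,.085,.049,.06)),("grip",(-.02,.08,-.15,-.05,.086,.1)),("stop",(.04,.1,0,.1,.036,.046))):
        mm=(F[...,0]>b[0])&(F[...,0]<b[1])&(F[...,1]>b[2])&(F[...,1]<b[3])&(z>b[4])&(z<b[5])
        print(n,nm,np.round(1000*np.nanpercentile(F[mm],[5,50,95],axis=0),1).tolist())
plan(-.110,.050,.150)
```

```text
top heatsink [[-70.6, 26.2], [-66.3, 49.3], [-59.6, 71.2]]
top grip [[9.6, -106.7], [28.7, -97.0], [49.1, -90.1]]
top stop [[59.7, 14.0], [65.7, 52.8], [87.4, 87.8]]
side heatsink [[-69.2, 28.2], [-64.8, 50.9], [-57.0, 73.8]]
side grip [[9.8, -102.4], [28.4, -93.5], [49.6, -88.2]]
side stop [[61.2, 15.7], [67.4, 60.9], [92.1, 94.0]]
t 0.1 fix TCP mm [-452.6  582.8] z 230.5 F fix [ 0.5 -0.6] 0.4 w 0.08518604236132837
 target world [ 0.492  -0.0129  0.15  ]  dpos cm [  8.11 -42.54  46.91]  dr [-0.263 -0.     0.002]
 fixture +x,+y in tool: [-0.001  0.26   0.966] [-0.002  0.966 -0.26 ]
```

```bash
python3 -m creep '{"delta_pos":[[0,-2,2.2],[0,-5,5.5],[0,-8,9],[0,-11,12.2],[0,-14,15.5],[0,-17,18.8],[0,-20,22],[0,-23,25.4],[0,-25,27.6],[0,-26,28.7]],"dr":[[-0.03,0,0],[-0.06,0,0],[-0.09,0,0],[-0.12,0,0],[-0.15,0,0],[-0.18,0,0],[-0.21,0,0],[-0.24,0,0],[-0.263,0,0],[-0.263,0,0]]}' -1 60; python3 -c "
from h import *
plan(-.110,.050,.150)"
```

```text
clock: 1.1
position: [0.3752, 0.2012, 0.2311]
ee_rot: [0.707, 0.026, 0.707, -0.026]
contact_force: [-0.6, 1.6, -0.1]
width: -0.0003
t 1.1 fix TCP mm [-241.8  255.3] z 231.1 F fix [-0.7  1.5] -0.1 w -0.00030385351946459746
 target world [ 0.492  -0.0129  0.15  ]  dpos cm [  8.12 -20.5   13.22]  dr [-0.002 -0.     0.001]
 fixture +x,+y in tool: [-0.     0.002  1.   ] [-0.001  1.    -0.002]
```

```bash
python3 -m creep '{"delta_pos":[[1,-3,2],[2,-7,4.5],[4,-11,7],[6,-15,9.7],[7.5,-18,11.6],[8.1,-20,13],[8.1,-20.5,13.2],[8.1,-20.5,13.2],[8.1,-20.5,13.2]],"dr":[[0,0,0],[0,0,0],[0,0,0],[0,0,0],[0,0,0],[0,0,0],[0,0,0],[0,0,0],[0,0,0]]}'; python3 -c "
from h import *
plan(-.110,.050,.038)"
```

```text
clock: 2.0
position: [0.4909, -0.0093, 0.1505]
ee_rot: [0.707, 0.025, 0.707, -0.025]
contact_force: [-0.1, 0.3, -0.1]
width: -0.0002
t 2.0 fix TCP mm [-111.4   53.6] z 150.5 F fix [-0.1  0.3] -0.1 w -0.00016658258107352474
 target world [ 0.492  -0.0129  0.038 ]  dpos cm [11.25 -0.37  0.14]  dr [ 0.001 -0.    -0.001]
 fixture +x,+y in tool: [-0.    -0.001  1.   ] [0.001 1.    0.001]
```

```bash
python3 -m creep '{"delta_pos":[[2,-0.2,0],[5,-0.3,0],[8,-0.3,0],[10,-0.3,0],[11,-0.3,0],[11.2,-0.3,0],[11.2,-0.3,0],[11.2,-0.3,0]],"dr":[[0,0,0],[0,0,0],[0,0,0],[0,0,0],[0,0,0],[0,0,0],[0,0,0],[0,0,0]]}'; python3 -c "
from h import *
plan(-.045,.050,.038)
for n in ('top','side'):
    im,K,R,t=get(n); cv2.imwrite(f'pics/{n}1.png',im['pixels'])
    c=im['pixels'][80:280,270:490] if n=='top' else im['pixels'][60:260,190:410]
    cv2.imwrite(f'pics/{n}1c.png',cv2.resize(c,None,fx=1.8,fy=2,interpolation=2))
cv2.imwrite('pics/both1.png',np.hstack([cv2.imread('pics/top1c.png'),cv2.imread('pics/side1c.png')]))"
```

```text
clock: 2.8
position: [0.4923, -0.013, 0.0395]
ee_rot: [0.708, 0.025, 0.706, -0.025]
contact_force: [0.6, -0.6, 0.4]
width: -0.0002
t 2.8 fix TCP mm [-109.7   49.9] z 39.5 F fix [ 0.6 -0.5] 0.4 w -0.00020826607704993338
 target world [ 0.5568 -0.0176  0.038 ]  dpos cm [0.16 0.   6.47]  dr [0.001 0.003 0.   ]
 fixture +x,+y in tool: [ 0.003 -0.001  1.   ] [-0.     1.     0.001]
```

View pics/both1.png

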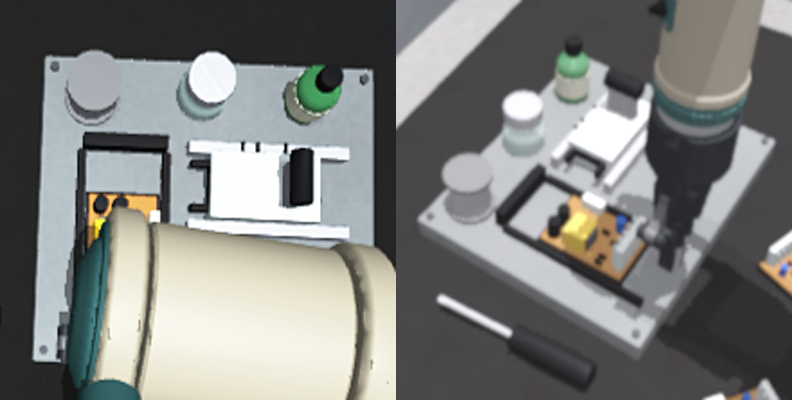

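The combined picture shows the shut fingertips just behind the heatsink (side half, about (655,240)), clear of carrier and rails. Push next.

```bash
python3 -m creep '{"delta_pos":[[0,0,0.8],[0,0,1.6],[0,0,2.3],[0,0,2.9],[0,0,3.4],[0,0,3.9],[0,0,4.4],[0,0,4.8],[0,0,5.2],[0,0,5.6]],"dr":[[0,0,0],[0,0,0],[0,0,0],[0,0,0],[0,0,0],[0,0,0],[0,0,0],[0,0,0],[0,0,0],[0,0,0]]}'; python3 -c "
from h import *
plan(-.045,.050,.038)"; python3 -m creep '{"delta_pos":[[0,0,0.2],[0,0,0.4],[0,0,0.6],[0,0,0.6]],"dr":[[0,0,0],[0,0,0],[0,0,0],[0,0,0]]}'; python3 -c "
from h import *
plan(-.045,.050,.038)"
```

```text
clock: 3.9
position: [0.5475, -0.0172, 0.0382]
ee_rot: [0.707, 0.025, 0.707, -0.025]
contact_force: [-0.9, 0.6, -0.6]
width: 0.0001
t 3.9 fix TCP mm [-54.3  49.7] z 38.2 F fix [-1.   0.6] -0.6 w 0.00013281421553677366
 target world [ 0.5568 -0.0176  0.038 ]  dpos cm [0.02 0.03 0.93]  dr [ 0. -0. -0.]
 fixture +x,+y in tool: [-0. -0.  1.] [0. 1. 0.]
clock: 4.3
position: [0.5537, -0.0177, 0.0384]
ee_rot: [0.707, 0.025, 0.706, -0.025]
contact_force: [-0.7, 0.2, -0.3]
width: 0.0001
t 4.3 fix TCP mm [-48.1  49.7] z 38.4 F fix [-0.8  0.1] -0.3 w 6.283537546248851e-05
 target world [ 0.5568 -0.0176  0.038 ]  dpos cm [0.04 0.03 0.31]  dr [ 0.     0.001 -0.   ]
 fixture +x,+y in tool: [ 0.001 -0.     1.   ] [0. 1. 0.]
```

```bash
for i in 1 2 3 ; do :; done; python3 -m creep '{"delta_pos":[[0,0,0.15],[0,0,0.3],[0,0,0.3]],"dr":[[0,0,0],[0,0,0],[0,0,0]]}' | grep -E "pos|force"; python3 -m creep '{"delta_pos":[[0,0,0.1],[0,0,0.2],[0,0,0.2]],"dr":[[0,0,0],[0,0,0],[0,0,0]]}' | grep -E "pos|force"; python3 -c "
from h import *
plan(-.045,.050,.038)"
```

```text
position: [0.5564, -0.0178, 0.0384]
contact_force: [-1.1, 0.3, 0.3]
position: [0.5578, -0.0179, 0.0383]
contact_force: [-3.5, -0.5, 3.3]
t 4.9 fix TCP mm [-44.   49.8] z 38.3 F fix [-3.5 -0.7] 3.3 w 0.0002558899655512254
 target world [ 0.5568 -0.0176  0.038 ]  dpos cm [ 0.03  0.02 -0.1 ]  dr [ 0.    -0.001 -0.   ]
 fixture +x,+y in tool: [-0.001 -0.     1.   ] [0. 1. 0.]
```

```bash
python3 -m creep '{"delta_pos":[[0,0,0.1],[0,0,0.2],[0,0,0.2]],"dr":[[0,0,0],[0,0,0],[0,0,0]]}' | grep -E "pos|force"; python3 -m creep '{"delta_pos":[[0,0,0.1],[0,0,0.2],[0,0,0.2]],"dr":[[0,0,0],[0,0,0],[0,0,0]]}' | grep -E "pos|force"; python3 -c "
from h import *
plan(-.045,.050,.038)
im,K,R,t=get('side'); cv2.imwrite('pics/s2.png',cv2.resize(im['pixels'][80:230,200:400],None,fx=4,fy=4,interpolation=2))"
```

```text
position: [0.5578, -0.0179, 0.0381]
contact_force: [-5.5, -0.3, 5.4]
position: [0.5578, -0.0178, 0.0379]
contact_force: [-10.3, -0.1, 8.0]
t 5.5 fix TCP mm [-44.   49.8] z 37.9 F fix [-10.3  -0.9] 8.0 w -2.701080598772985e-05
 target world [ 0.5568 -0.0176  0.038 ]  dpos cm [-0.01  0.02 -0.1 ]  dr [ 0.001 -0.009 -0.   ]
 fixture +x,+y in tool: [-0.009 -0.001  1.   ] [0.    1.    0.001]
```

View pics/s2.png

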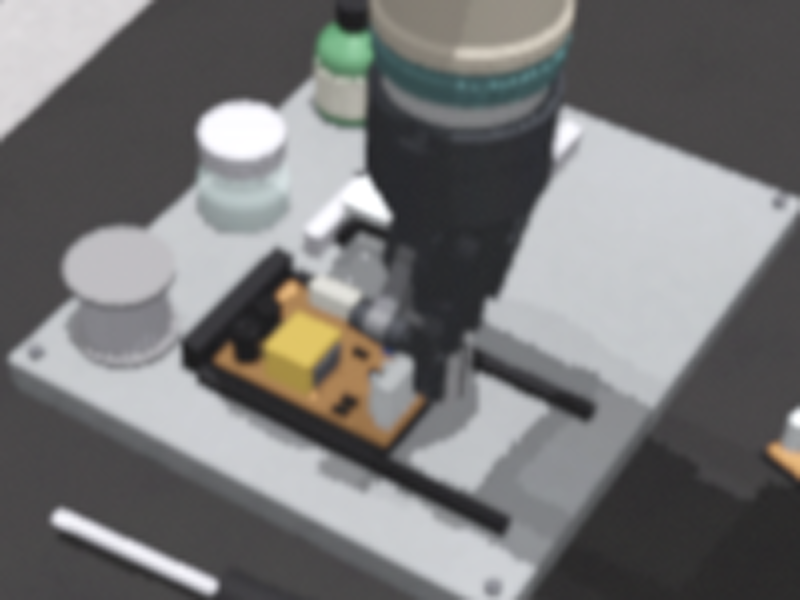

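The picture shows the carrier's +x edge against the end stop (about (245,300)). Position has stalled while force rises, so the board is home. Back off, lift and move to the lever.

```bash
python3 -m creep '{"delta_pos":[[0,0,-0.5],[0,0,-1.5],[0,0,-3],[0,0,-4],[-2,0,-4.5],[-5,0,-4.5],[-8,0,-4.5],[-10,0,-4.5],[-11,0,-4.5],[-11,0,-4.5]],"dr":[[0,0,0],[0,0,0],[0,0,0],[0,0,0],[0,0,0],[0,0,0],[0,0,0],[0,0,0],[0,0,0],[0,0,0]]}'; python3 -c "
from h import *
plan(.030,-.155,.148)
"
```

```text
clock: 6.55
position: [0.5183, -0.0152, 0.1496]
ee_rot: [0.708, 0.025, 0.705, -0.025]
contact_force: [0.6, 0.5, 0.6]
width: 0.0003
t 6.55 fix TCP mm [-83.6  49.6] z 149.6 F fix [0.6 0.5] 0.6 w 0.00027794708850094834
 target world [ 0.617  -0.2274  0.148 ]  dpos cm [  0.2  -20.47  11.35]  dr [0.    0.004 0.   ]
 fixture +x,+y in tool: [ 0.004 -0.     1.   ] [-0.  1.  0.]
```

```bash
python3 -m creep '{"delta_pos":[[0,-2,1],[0,-5,2.8],[0,-9,5],[0,-13,7.2],[0,-17,9.4],[0,-19.5,10.8],[0,-20.4,11.3],[0,-20.4,11.3],[0,-20.4,11.3]],"dr":[[0,0,0],[0,0,0],[0,0,0],[0,0,0],[0,0,0],[0,0,0],[0,0,0],[0,0,0],[0,0,0]]}'; python3 -m creep '{"delta_pos":[[2,0,0],[5,0,0],[7,0,0],[8.5,0,0],[8.8,0,0],[8.8,0,0],[8.8,0,0]],"dr":[[0,0,0],[0,0,0],[0,0,0],[0,0,0],[0,0,0],[0,0,0],[0,0,0]]}'; python3 -c "
from h import *
plan(.030,-.155,.060)
o=[]
for n in ('top','side'):
    im,K,R,t=get(n)
    c=im['pixels'][80:280,270:490] if n=='top' else im['pixels'][60:260,190:410]
    o.append(cv2.resize(c,None,fx=1.8,fy=2,interpolation=2))
cv2.imwrite('pics/both3.png',np.hstack(o))"
```

```text
clock: 7.45
position: [0.6144, -0.2249, 0.1472]
ee_rot: [0.706, 0.026, 0.708, -0.024]
contact_force: [-0.8, -0.6, 0.1]
width: 0.0001
clock: 8.15
position: [0.6161, -0.2259, 0.0614]
ee_rot: [0.707, 0.025, 0.706, -0.025]
contact_force: [0.6, -0.6, 0.4]
width: 0.0
t 8.15 fix TCP mm [  28.9 -153.6] z 61.4 F fix [ 0.6 -0.6] 0.4 w 3.8050129586695585e-05
 target world [ 0.617  -0.2274  0.06  ]  dpos cm [ 0.14 -0.14  0.11]  dr [0.001 0.002 0.   ]
 fixture +x,+y in tool: [ 0.002 -0.001  1.   ] [-0.     1.     0.001]
```

View pics/both3.png

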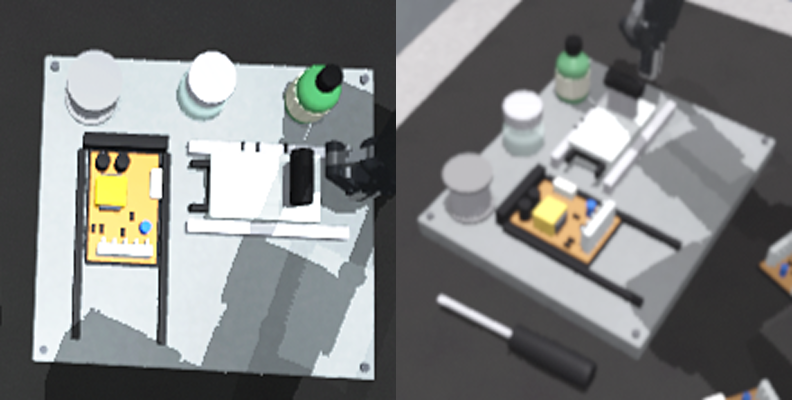

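Board is still against the stop, top half about (125,145), and the fingers are 2-3 cm behind the grip bar (top half (300,178)). Push the lever.

```bash
python3 -m creep '{"delta_pos":[[0,0.6,0],[0,1.2,0],[0,1.8,0],[0,2.3,0],[0,2.8,0],[0,3.2,0],[0,3.6,0],[0,4.0,0],[0,4.0,0]],"dr":[[0,0,0],[0,0,0],[0,0,0],[0,0,0],[0,0,0],[0,0,0],[0,0,0],[0,0,0],[0,0,0]]}'|grep -E "pos|force"; python3 -c "
from h import *
plan(.030,-.084,.060)"; python3 -m creep '{"delta_pos":[[0,0.4,0],[0,0.8,0],[0,1.2,0],[0,1.6,0],[0,1.6,0]],"dr":[[0,0,0],[0,0,0],[0,0,0],[0,0,0],[0,0,0]]}'|grep -E "pos|force"; python3 -c "
from h import *
plan(.030,-.084,.060)"
```

```text
position: [0.6184, -0.1861, 0.0603]
contact_force: [-0.4, 0.6, -0.8]
t 9.15 fix TCP mm [  28.4 -113.7] z 60.3 F fix [-0.4  0.6] -0.8 w -6.477523096614331e-06
 target world [ 0.6221 -0.1566  0.06  ]  dpos cm [0.03 2.97 0.16]  dr [ 0.001  0.    -0.   ]
 fixture +x,+y in tool: [ 0.    -0.001  1.   ] [0.    1.    0.001]
position: [0.6196, -0.1696, 0.0602]
contact_force: [0.0, -0.4, -0.6]
t 9.65 fix TCP mm [ 28.4 -97.2] z 60.2 F fix [ 0.  -0.4] -0.6 w -0.0001756156190009783
 target world [ 0.6221 -0.1566  0.06  ]  dpos cm [0.03 1.32 0.16]  dr [ 0.001 -0.    -0.001]
 fixture +x,+y in tool: [-0.    -0.001  1.   ] [0.001 1.    0.001]
```

```bash
python3 -m creep '{"delta_pos":[[0,0.3,0],[0,0.6,0],[0,0.9,0],[0,0.9,0]],"dr":[[0,0,0],[0,0,0],[0,0,0],[0,0,0]]}'|grep -E "pos|force"; python3 -c "
from h import *
plan(.030,-.084,.060)
f=np.load('fix.npz'); 
o=[]
for n in ('top','side'):
    im,K,R,t=get(n); W=cloud(im,K,R,t);F=(W[...,:2]-f['o'])@f['Rf'];z=W[...,2]
    mm=(abs(F[...,0]-.029)<.015)&(F[...,1]>-.1)&(F[...,1]<0)&(z>.086)&(z<.097)
    print(n,mm.sum(),np.round(1000*np.nanpercentile(F[mm],[5,50,95],axis=0),1).tolist() if mm.any() else 0)
    c=im['pixels'][80:280,270:490] if n=='top' else im['pixels'][60:260,190:410]
    o.append(cv2.resize(c,None,fx=1.8,fy=2,interpolation=2))
cv2.imwrite('pics/both4.png',np.hstack(o))"
```

```text
position: [0.6201, -0.1625, 0.0604]
contact_force: [-0.5, -3.5, 0.5]
t 10.05 fix TCP mm [ 28.5 -90. ] z 60.4 F fix [-0.3 -3.5] 0.5 w 0.0002392505542491398
 target world [ 0.6221 -0.1566  0.06  ]  dpos cm [0.04 0.6  0.15]  dr [0.001 0.    0.001]
 fixture +x,+y in tool: [ 0.    -0.001  1.   ] [-0.001  1.     0.001]
top 55 [[14.5, -91.2], [16.3, -67.1], [21.2, -58.5]]
side 162 [[15.7, -87.6], [25.2, -64.3], [42.1, -56.6]]
```

View pics/both4.png

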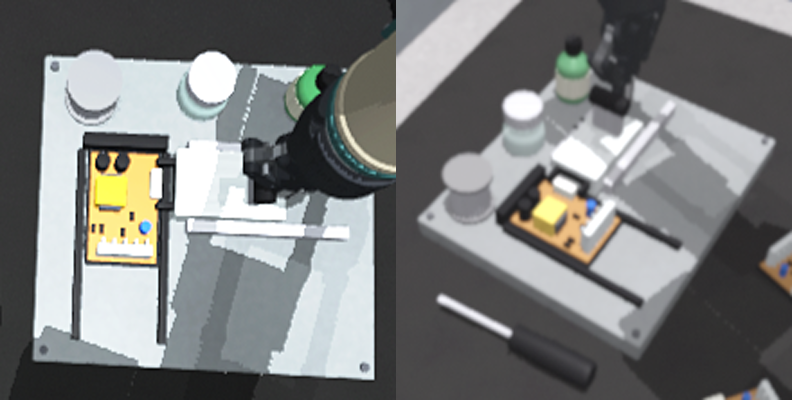

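Grip is now about 30 mm along, past the first detent and loading the second bump. The fork is at (165,178) beside the connector. Continue.

```bash
python3 -m creep '{"delta_pos":[[0,0.3,0],[0,0.6,0],[0,0.8,0],[0,0.8,0]],"dr":[[0,0,0],[0,0,0],[0,0,0],[0,0,0]]}'|grep -E "pos|force"; python3 -c "
from h import *
plan(.030,-.080,.060)"; python3 -m creep '{"delta_pos":[[0,0.2,0],[0,0.4,0],[0,0.4,0]],"dr":[[0,0,0],[0,0,0],[0,0,0]]}'|grep -E "pos|force";  python3 -c "
from h import *
plan(.030,-.080,.060)"
```

```text
position: [0.6207, -0.1558, 0.0604]
contact_force: [-1.3, -7.1, -1.0]
t 10.55 fix TCP mm [ 28.5 -83.3] z 60.4 F fix [-0.8 -7.2] -1.0 w -0.00020248902354989202
 target world [ 0.6224 -0.1526  0.06  ]  dpos cm [0.03 0.33 0.15]  dr [0.002 0.    0.004]
 fixture +x,+y in tool: [ 0.    -0.002  1.   ] [-0.004  1.     0.002]
position: [0.6207, -0.1556, 0.0605]
contact_force: [-1.9, -17.2, -1.6]
t 10.85 fix TCP mm [ 28.6 -83.1] z 60.5 F fix [ -0.7 -17.3] -1.6 w 6.021670550134827e-05
 target world [ 0.6224 -0.1526  0.06  ]  dpos cm [0.05 0.31 0.15]  dr [0.003 0.    0.011]
 fixture +x,+y in tool: [ 0.    -0.003  1.   ] [-0.011  1.     0.003]
```

```bash
python3 -m creep '{"delta_pos":[[0,0.2,0],[0,0.4,0],[0,0.4,0]],"dr":[[0,0,0],[0,0,0],[0,0,0]]}'|grep -E "pos|force";  python3 -c "
from h import *
plan(.030,-.150,.060)"; python3 -m creep '{"delta_pos":[[0,-1,0],[0,-2,0],[0,-4,0],[0,-6,0],[-3,-6.5,0],[-7,-6.5,0],[-11,-6.5,0],[-15,-6.5,0],[-18,-6.5,0],[-18,-6.5,0]],"dr":[[0,0,0],[0,0,0],[0,0,0],[0,0,0],[0,0,0],[0,0,0],[0,0,0],[0,0,0],[0,0,0],[0,0,0]]}'; python3 -m creep '{"delta_pos":[[0,-2,-2],[0,-4,-6],[0,-7,-10],[0,-9,-14],[0,-10,-16],[0,-10,-16],[0,-10,-16]],"dr":[[0,0,0],[0,0,0],[0,0,0],[0,0,0],[0,0,0],[0,0,0],[0,0,0]]}'; python3 -c "
from h import *
f=np.load('fix.npz'); 
for n in ('top','side'):
    im,K,R,t=get(n); W=cloud(im,K,R,t);F=(W[...,:2]-f['o'])@f['Rf'];z=W[...,2]
    for nm,b in (('heatsink',(-.1,-.02,.02,.085,.049,.06)),('grip',(-.02,.08,-.15,0,.086,.1)),('stop',(.04,.1,0,.1,.036,.046))):
        mm=(F[...,0]>b[0])&(F[...,0]<b[1])&(F[...,1]>b[2])&(F[...,1]<b[3])&(z>b[4])&(z<b[5])
        print(n,nm,np.round(1000*np.nanpercentile(F[mm],[5,50,95],axis=0),1).tolist() if mm.any() else 0)
    c=im['pixels'][100:250,285:485] if n=='top' else im['pixels'][80:230,200:400]
    cv2.imwrite(f'pics/{n}5.png',cv2.resize(c,None,fx=4,fy=4,interpolation=2))"
```

```text
position: [0.6208, -0.1555, 0.0606]
contact_force: [-4.5, -26.3, -1.8]
t 11.15 fix TCP mm [ 28.6 -83. ] z 60.6 F fix [ -2.6 -26.6] -1.8 w -0.00012244977699158038
 target world [ 0.6174 -0.2224  0.06  ]  dpos cm [ 0.18 -6.7   0.1 ]  dr [0.005 0.001 0.017]
 fixture +x,+y in tool: [ 0.001 -0.005  1.   ] [-0.017  1.     0.005]
clock: 12.15
position: [0.6192, -0.2126, 0.2462]
ee_rot: [0.71, 0.024, 0.703, -0.027]
contact_force: [-0.3, -0.2, -0.4]
width: -0.0002
clock: 12.85
position: [0.4499, -0.2994, 0.2399]
ee_rot: [0.707, 0.026, 0.706, -0.025]
contact_force: [0.9, 0.4, -0.3]
width: 0.0003
top heatsink [[-34.1, 27.4], [-30.0, 49.7], [-22.9, 71.1]]
top grip [[9.7, -68.1], [28.7, -58.8], [48.9, -51.8]]
top stop [[43.4, 10.6], [64.0, 47.8], [86.9, 86.5]]
side heatsink [[-32.5, 28.0], [-28.4, 51.2], [-21.3, 73.4]]
side grip [[10.3, -64.0], [29.9, -55.1], [50.7, -50.4]]
side stop [[41.6, 10.5], [63.8, 56.6], [91.4, 91.9]]
```

View pics/top5.png

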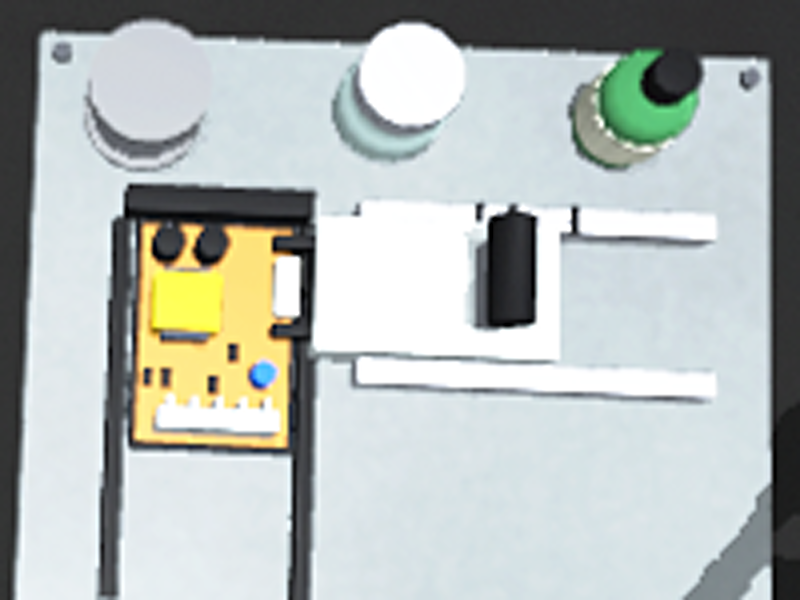

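View pics/side5.png

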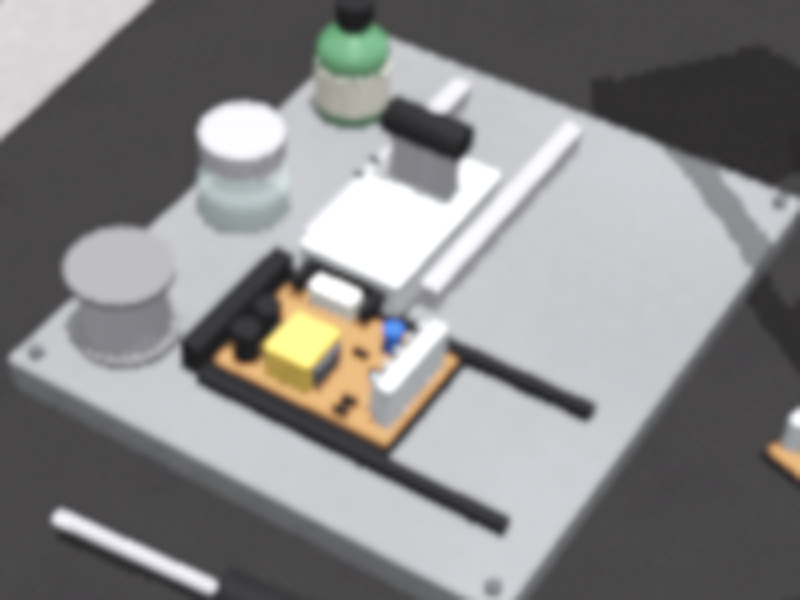

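The fork brackets the white connector (top (288,285), prongs at (290,243) and (288,330)). The carrier touches the stop, the arm is clear and the bystanders are where they were.

```bash
python3 -c "
from rig import manip
print(manip.get_state()['clock'],manip.sign_off())"
```

```text
the job is handed in; nothing more can be done
12.95 None
```

The board is fully home against the end stop, the lever is at its second stop with the fork round the white connector, and the job is handed in at 12.95 s.

**Board:** I pushed it by the heatsink with shut fingertips until it stopped moving while the force rose to 10 N. In the last images the heatsink's rear face is at x ≈ -34 mm in the fixture's frame. That matches home, and the carrier touches the stop in both views.

**Lever:** I pushed on the grip bar, which bulges past the push face, through the detent until it stopped rigidly with 26 N applied. After backing off, the grip measured 38 mm further along in both cameras. With a parked position of about 2 mm, that agrees with the 40 mm stop. The parked position was not measured separately.

**Surroundings:** The bottle, spool, jar and the visible part of the screwdriver look unmoved in the pictures, and the arm was well clear at the end.

**Checks that disagreed:** My first plate fit came out 11 mm too long in x because the spool and bottle leaked into the mask. I refitted it from the plate's edges before moving. The last rough "stop" depth sample also picked up the capacitors or fork, so I ignored it.

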